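# Inch the wet grinder with its lid off

## Task

The roller stones of the little red wet grinder are to be looked over while its drum is inched round: lift the loose steel lid off by its black knob and set it down flat on the cork board, fully on it, without dropping it. Then turn the grinder's spring-return dial clockwise (seen from above) past its first two notches to the third, the green mark, and not on beyond it; the job ends with the gripper still holding the dial there against its spring, not letting go. Leave the other things on the shelf where they stand.

Things in the scene. Friction and masses are not known exactly. Their poses are not given: they have to be found in the camera images.
- grinder: Red tabletop wet grinder, fixed: housing 240 (x) by 340 (y) by 120 mm high. Origin: centre of its underside; its front looks to its own -x. On top, centred at own y +75 mm, an open steel drum, and, centred at own y -105 mm, a black turret 100 x 100 mm, top 180 mm above the shelf, that carries the dial.
- drum_rim (a point): Centre of the drum's mouth, at rim height, 200 mm above the shelf. Drum: outer radius 85, inner 81 mm; two stone rollers inside, their tops 27 mm below the rim.
- lid: Loose round steel lid, about 0.3 kg, starting on the drum. Origin: centre of its underside, z up. From below: a plug of radius 76 mm, 8 mm deep, inside the drum's rim; a flange of radius 90 mm, 6 mm thick, on the rim; a step of radius 55 mm up to 18 mm; the knob. Its origin is 192 mm above the shelf when seated on the drum, 12 mm when it lies on the board.
- lid_knob (a point): Point to grip on the lid's knob: on its axis, 43 mm above the lid's origin, 25 mm above the lid's top skin. The knob is a black upright cylinder, diameter 28 mm, from 26 to 54 mm above the lid's origin.
- board: Square cork board 230 x 230 mm, 12 mm thick, fixed, beside the grinder. Origin: centre of its underside.
- dial (a joint): The dial's turn in rad, 0 at rest, growing clockwise from above. Notches at about 0.4, 0.8 and 1.2 (the third, the wanted one, felt over 1.05 to 1.35), a click to push over before each at 0.2, 0.6 and 1.0 and one beyond at 1.4; stop at 1.6. Let go, it always springs back to 0: about 0.08 N m at 0, 0.14 N m at the third notch, some 0.05 N m more at a click.
- dial_grip (a point): Point to grip on the dial: on its upright turning axis, 31 mm above the turret's top, turning with it. Dial: a disc, diameter 64 mm, up to 9 mm above the turret; across it an upright grey bar 56 mm long, 12 mm thick, from 9 to 39 mm. The point's x axis lies along the bar, its orange pointer end to -x. At joint 0 these axes match the grinder's.
- dial_mark3 (a point): Green dot on the turret's top, diameter 12 mm, 42 mm from the dial's axis: the pointer stands at it in the third notch. The rest mark (at the grinder's front, -x) and the first two notches have smaller white dots, the far stop a red one; the pointer turns towards the drum.
- dabba: Bystander: closed steel masala box, diameter 174 mm, 82 mm high with its knob; origin at the centre of its underside.
- funnel: Bystander: orange plastic funnel, mouth down, diameter 110 mm, 115 mm high; origin at the centre of its underside.
- jar: Bystander: glass jar with flip-top lid, diameter 94 mm, 128 mm high; origin at the centre of its underside.
- spoon: Bystander: small wooden ghee spoon 160 mm long, lying along its own x; origin under its middle.
- clip: Bystander: steel kadai handle clip (tongs), 150 mm long and 50 mm wide, lying along its own x.
- tumbler: Bystander: steel tumbler, diameter 72 mm, 100 mm high; origin at the centre of its underside.
There are look-alikes about, which are no part of the job. What is shaped like the lid but purple or turquoise is not meant.

How it is judged (in metres and radians):
On the way, in this order (a step that is already met when the one before it is completed fails the run):
1. the lid is lifted clear of the drum in the gripper, the dial still at rest (z of lid in the frame of grinder above 0.215 m and contact force between the fingers and lid above 0.3 N and value of joint dial below 0.2 rad), for 0.1 s.
2. the lid lies flat and let go on the cork board, the dial still at rest (horizontal distance between lid and board below 0.04 m and height (world z) of lid below 0.018 m and angle between lid's own z axis and vertical below 0.08 rad and linear speed of lid below 0.03 m/s and contact force between lid and the fingers below 0.05 N and value of joint dial below 0.2 rad), for 0.2 s.
3. the fingers hold the dial in its third notch (value of joint dial between 1.05 and 1.36 rad and contact force between the fingers and dial above 0.5 N), for 0.5 s.
At the end, for the whole second after the job is handed in: The lid lies still, flat and let go on the board (centres within 40 mm, origin under 18 mm high, tilt under 0.08 rad); the dial stands still at 1.05 to 1.36 rad with the fingers pressing its bar by over 0.5 N; bystanders are within 30 mm of their places (all of step 3 and horizontal distance between lid and board below 0.04 m and height (world z) of lid below 0.018 m and angle between lid's own z axis and vertical below 0.08 rad and linear speed of lid below 0.03 m/s and contact force between lid and the fingers below 0.05 N and velocity of joint dial between -0.1 and 0.1 rad/s and distance of each of dabba, funnel, jar, spoon, clip, tumbler from where it was at the start of the episode below 0.03 m); the arm keeps its last pose, push and grip.
It fails at once if the dial is forced beyond the third notch (past 1.45 rad) (value of joint dial above 1.45 rad).
It fails at once if the lid is dropped (falls free faster than 0.4 m/s, touching nothing) (linear speed of lid above 0.4 m/s and contact force between lid and anything else below 0.01 N).
It fails at once if a bystander is knocked or shifted by more than 30 mm (distance of any of dabba, funnel, jar, spoon, clip, tumbler from where it was at the start of the episode above 0.03 m).
It also fails if it takes over 58 s, if anything falls off the work surface, if the arm or the gripper's body presses on something with over 40 N, if the wrist force passes 120 N, or if a joint passes its speed limit or range.

## Robot

A 6-joint arm with a two-finger parallel gripper is mounted at the origin on the work surface. World frame = base frame: x ahead of the robot, y to its left, z up, the work surface at z = 0. Lengths are in m, angles in degrees, forces in N, time in s.
With the tool pointing down it reaches from about 0.3 to 0.75 m from the base axis. Payload 8.5 kg.
Tool frame: the origin (TCP) lies on the centre line of the jaws, within the pads' length; the fingertips stand 25 mm ahead of it and the grasp point (between the pads) lies 6 mm ahead of it; z points along the fingers, y is the line along which they close (so a half turn about z gives the same grasp; the last joint's range is limited). The gripper opens to 85 mm and grips with 20 to 120 N. Pads are 22 mm wide; open, the fingers measure 114 mm over their backs; the gripper's body (76 mm by 85 mm) begins 54 mm behind the grasp point. The pads swing forward as they close: fully open they stand 13 mm farther back than shut.
Start: joints at [61.003, 21.807, 74.336, -0, 83.858, -12.336], TCP at [0.158, 0.527, 0.256] pointing down, gripper open.
Joint ranges: [-178.18, 178.18], [-50.72, 133.34], [12.68, 142.11], [-81.47, 261.47], [9.98, 163.14], [-165.26, 165.26]. Speed limits (degrees/s): [136.94, 136.94, 180, 180, 180, 180].

## Interface

Orientations are given as a 3x3 rotation matrix whose columns are the frame's x, y, z axes.
In Python, from rig import telemetry, optics, env gives the robot as it stands.
- The arm moves only by the tool send_rows, never from a script. Its argument "deltas" is a list that holds one entry, the list of rows, each a list of 7 numbers: the shift along the tool's x, y, z in m, then the turn, a rotation vector about the tool's x, y, z in rad, then the opening, from -1 (shut) to 1 (fully open), so that 0 is half open. In form: [[[x, y, z, ax, ay, az, grip], ...]]. A call has 1 to 12 rows; each row shifts and turns the commanded pose from where the row before left it, along the tool's axes as they then stand; what a row does not reach is not made up. A row lasts 1/8 s, in which the tool goes at most 62.5 mm and 10.7 degrees, less where a joint would pass 70% of its speed; a pose out of reach is approached as far as the arm can. A call is refused whole if a number of a shift passes 0.0625 or a number of a turn 0.188, either way. A call with a gripper value outside its range is refused whole. The fingers move at their own pace and stop on an object; "squeeze" is the grip in N (left out, the last holds). Time passes only in rows, so rows that do not move let the fingers close. It gives the time, the measured TCP pose, the force, the opening and the grip force at its end, in the units of the state.
- telemetry.observe(): the state, without advancing time (a new reading comes with each control period).
- optics.get_image(name): name is "side" or "top"; returns a dict with "image" (480x640x3 uint8, red, green, blue), "range_z" (480x640 float32, m along the optical axis (not along the pixel's ray), 0 where there is no reading), "K" (3x3 intrinsics, pixels), "k1" (the pictures are not rectified: a ray, as slopes to the right and down, at radius r is drawn at 1 + k1 r^2 times it, then the intrinsics apply), "rvec" (rotation vector, rad) and "tvec" (3), from world to camera coordinates, as OpenCV has them. Camera axes: x right, y down, z forward; pixel columns grow to the right and rows downward; lengths in m; the calibration is good to about 2 mm. A picture is of the moment at which its call begins.
- env.close_job(): hands the job in; it is judged then, once.
The state is a dict: "time_s": time; "q": joint angles; "qvel": joint speeds; "joint_efforts": joint torques, N m; "position": TCP position; "tool_rot": TCP orientation; "ft_force": force on the tool from outside, world axes, zero at the start; "wrist_torque": the same for the moment, N m; "grip_width": finger opening in m; "gripper_force": force on a finger pad.
Only numpy, scipy, OpenCV 4.12 (cv2) and the standard library are available. Lean on these libraries where they do the work, as an engineer would, in place of code of your own. Each camera call takes 0.05 s, during which the arm holds its last target. There are 200 camera calls.

## Working session

There is one attempt and no reset: what is moved stays moved. The work goes in short steps, Python scripts to look and compute and a tool call to move; the robot and the scene stay as the last step left them, time stands still between calls to the robot, and variables do not carry over. Pictures are saved under pics/ and viewed, at most 10 in all, crops included, and the job is handed in when it is done.

Besides the shell and the picture viewer there is one more tool, called after "Call:" by a JSON object that holds its "fn" and its "kwargs", one argument or row to a line. send_rows: Moves the arm, as the interface text tells. Its arguments: {"type":"object","properties":{"deltas":{"type":"array"},"squeeze":{"type":"number"}},"required":["deltas"]}

```bash
mkdir -p pics
cat > h.py <<'E'
import numpy as np, cv2
from rig import telemetry, optics, env
def grab(n):
    d=optics.get_image(n); d['R']=cv2.Rodrigues(np.array(d['rvec'],float))[0]; d['t']=np.array(d['tvec'],float).ravel(); return d
def rays(d,uv):
    K=np.array(d['K'],float); p=(np.atleast_2d(uv).astype(float)-[K[0,2],K[1,2]])/[K[0,0],K[1,1]]
    s=p.copy()
    for _ in range(20): s=p/(1+d['k1']*(s**2).sum(1,keepdims=True))
    return np.c_[s,np.ones(len(s))]
def onplane(d,uv,z):
    r=rays(d,uv)@d['R']; c=-d['R'].T@d['t']
    return c+r*((z-c[2])/r[:,2:3])
def bydepth(d,uv):
    uv=np.atleast_2d(uv).astype(int); zz=d['range_z'][uv[:,1],uv[:,0]][:,None]
    return (rays(d,uv)*zz-d['t'])@d['R']
def save(d,f): cv2.imwrite('pics/'+f,d['image'][:,:,::-1])
E
python3 - <<'E'
from h import *
for n in('top','side'):
    d=grab(n); save(d,n+'0.png'); print(n,-d['R'].T@d['t'],d['R'][2],(d['range_z']>0).mean())
print(telemetry.observe())
E
```

```text
top [0.43162373 0.0210344  1.6736199 ] [ 0.05521367  0.00604419 -0.99845627] 0.9960026041666666
side [-0.15463906 -0.79309502  0.82115023] [ 0.54094258  0.65593779 -0.52642829] 0.9959244791666667
{'time_s': 0.1, 'q': array([ 6.09997303e+01,  2.18380177e+01,  7.43786843e+01, -4.52158930e-04,
        8.38586428e+01, -1.23352753e+01]), 'qvel': array([-0.02555127, -0.18153255, -0.12071121,  0.01218149, -0.0514509 ,
       -0.03728596]), 'joint_efforts': array([ 3.49680078e-03, -4.49222302e+01, -2.31654972e+01, -1.66977838e-04,
        3.68697481e-03,  5.60078490e-05]), 'position': array([0.15761301, 0.52669559, 0.25577534]), 'tool_rot': array([[-9.57998040e-01,  2.86774054e-01, -6.30675035e-04],
       [ 2.86774617e-01,  9.57997384e-01, -1.15393955e-03],
       [ 2.73265110e-04, -1.28633342e-03, -9.99999135e-01]]), 'ft_force': array([-0.7028277 ,  0.21636379, -0.02576238]), 'wrist_torque': array([ 0.01927469,  0.00751991, -0.00571349]), 'gripper_force': 0.0, 'grip_width': 0.08570652253785478}
```

View pics/top0.png

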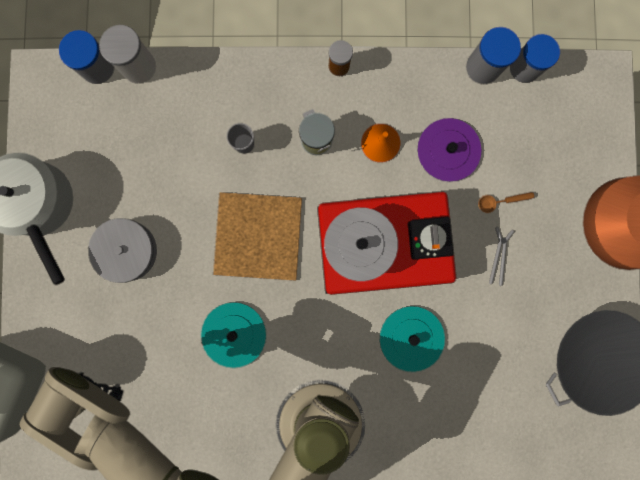

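View pics/side0.png

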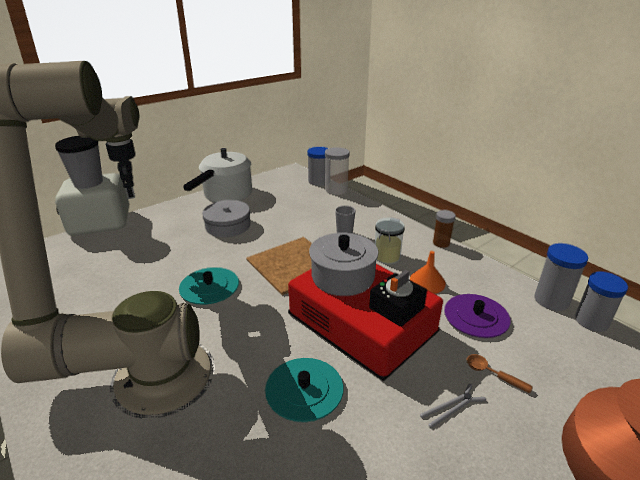

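The top picture shows the steel lid with its black knob at (362,243) on the red grinder, with the dial at (432,238) and the board at (258,236). There are five lid-like things. Turquoise (234,335), turquoise (412,338) and purple (450,149) are look-alikes by colour. The grey one at (122,250) is the dabba. The grey one at (362,243), on the red housing, fits the description. I'll measure it and confirm with a crop.

```bash
cat > m.py <<'E'
from h import *
d=grab('top'); im=d['image']; hsv=cv2.cvtColor(im,cv2.COLOR_RGB2HSV)
v,u=np.mgrid[:480,:640]; uv=np.c_[u.ravel(),v.ravel()]
P=bydepth(d,uv).reshape(480,640,3); H,S,V=hsv[...,0],hsv[...,1],hsv[...,2]
def box(u0,u1,v0,v1): return (u>=u0)&(u<u1)&(v>=v0)&(v<v1)
def rep(n,m,z=None):
    (c,s,a)=cv2.minAreaRect(np.argwhere(m)[:,::-1].astype(np.float32)); cen=np.argwhere(m)[:,::-1].mean(0)
    print(n,m.sum(),'cen px',cen.round(1),'plane',(onplane(d,cen,z)[0].round(4) if z else ''),'medz',np.median(P[m][:,2]).round(3))
g=box(310,465,185,300)
knob=g&(abs(P[...,2]-.246)<.006)&box(340,385,225,262); rep('knobtop',knob,.246)
fl=g&(P[...,2]>.203)&(P[...,2]<.225)&box(315,405,200,290); 
c,r=cv2.minEnclosingCircle(np.argwhere(fl)[:,::-1].astype(np.float32)); print('flange',onplane(d,c,.206)[0].round(4),r)
red=g&((H<8)|(H>172))&(S>150)&(abs(P[...,2]-.12)<.008)
def rect(n,m,z):
    pts=np.argwhere(m)[:,::-1]; hull=cv2.convexHull(pts.astype(np.int32))[:,0]
    W=onplane(d,hull,z)[:,:2]; r=cv2.minAreaRect((W*1000).astype(np.float32)); print(n,m.sum(),r)
rect('red',red,.12)
rect('board',box(205,310,185,290)&(H>5)&(H<25)&(S>90)&(abs(P[...,2]-.012)<.01),.012)
t=box(405,460,210,265)
rect('turret',t&(P[...,2]>.17)&(P[...,2]<.187)|t&(P[...,2]>.17),.18)
bar=t&(P[...,2]>.208); rep('bar',bar,.219); rect('bar',bar,.219)
rep('green',t&(H>40)&(H<85)&(S>90)&(V>60),.18)
rep('orange',t&(H>3)&(H<25)&(S>150)&(V>120),.219)
cr=cv2.resize(im[185:300,310:465],None,fx=5,fy=5,interpolation=cv2.INTER_CUBIC); cv2.imwrite('pics/crop.png',cr[:,:,::-1])
# all tall things
for n,b in dict(dabba=box(85,160,215,285),jar=box(298,338,108,158),funnel=box(360,402,120,162),tumbler=box(225,256,122,155)).items():
    m=b&(P[...,2]>.03); print(n,P[m].mean(0).round(3),P[m][:,2].max().round(3))
E
python3 m.py
```

```text
knobtop 101 cen px [361.6 243.1] plane [ 0.4887 -0.0907  0.246 ] medz 0.247
flange [ 0.4887 -0.0909  0.206 ] 36.895023345947266
red 5609 ((495.6026306152344, -164.61911010742188), (235.93992614746094, 337.0185546875), 5.596513748168945)
board 6765 ((517.4979248046875, 178.63516235351562), (229.53858947753906, 229.17196655273438), 86.33514404296875)
turret 1626 ((504.0679626464844, -271.7093505859375), (136.23121643066406, 117.978759765625), 84.49083709716797)
bar 152 cen px [435.  236.5] plane [ 0.5061 -0.2705  0.219 ] medz 0.219
bar 152 ((513.4423828125, -256.0734558105469), (140.55865478515625, 105.48406982421875), 35.220062255859375)
green 21 cen px [417.2 244.9] plane [ 0.4873 -0.2337  0.18  ] medz 0.182
orange 30 cen px [435.6 246.2] plane [ 0.4827 -0.2716  0.219 ] medz 0.218
dabba [0.475 0.536 0.082] 1.674
jar [0.781 0.018 0.131] 1.674
funnel [ 0.77  -0.157  0.076] 1.674
tumbler [0.78  0.221 0.087] 1.674
```

View pics/crop.png

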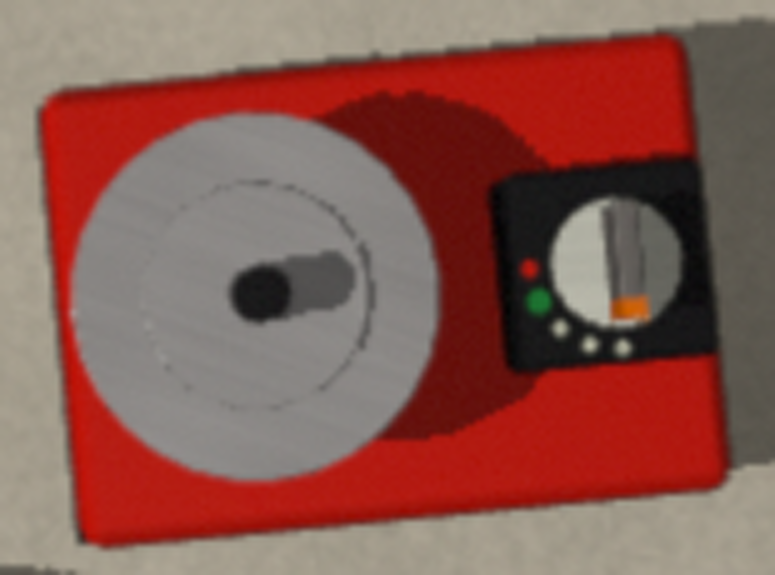

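The crop confirms it: a bare steel lid, black knob at crop (262,292), on the red grinder next to the black turret. The dial pointer is orange at (630,308), with the green dot at (538,300). The drum, housing and dial positions agree with a yaw of +5.5°. Moving over now.

Call:
{"fn": "send_rows", "kwargs": {
  "deltas": [
    [[0,0,-0.025,0,0,-0.1457,1],[0,0,-0.025,0,0,-0.1457,1],[-0.0236,-0.0441,0,0,0,0,1],[-0.0236,-0.0441,0,0,0,0,1],[-0.0236,-0.0441,0,0,0,0,1],[-0.0236,-0.0441,0,0,0,0,1],[-0.0236,-0.0441,0,0,0,0,1],[-0.0236,-0.0441,0,0,0,0,1],[-0.0236,-0.0441,0,0,0,0,1],[-0.0236,-0.0441,0,0,0,0,1],[-0.0236,-0.0441,0,0,0,0,1],[-0.0236,-0.0441,0,0,0,0,1]]
  ],
  "squeeze": 40
}}

```text
time_s: 1.65
position: [0.3944, 0.0844, 0.3063]
tool_rot: [[-1.0, -0.0, 0.0], [-0.0, 1.0, 0.0], [-0.0, 0.0, -1.0]]
ft_force: [1.0, 0.9, -0.7]
grip_width: 0.0856
gripper_force: 0.0
```

Call:
{"fn": "send_rows", "kwargs": {
  "deltas": [
    [[-0.0236,-0.044,0,0,0,0,1],[-0.0236,-0.044,0,0,0,0,1],[-0.0236,-0.044,0,0,0,0,1],[-0.0236,-0.044,0,0,0,0,1],[0,0,0,0,0,0,1],[0,0,0,0,0,0,1]]
  ]
}}

```text
time_s: 2.4
position: [0.4882, -0.0896, 0.3061]
tool_rot: [[-1.0, -0.0, -0.001], [-0.0, 1.0, 0.001], [0.001, 0.001, -1.0]]
ft_force: [0.0, 0.8, -0.2]
grip_width: 0.0854
gripper_force: 0.0
```

Call:
{"fn": "send_rows", "kwargs": {
  "deltas": [
    [[0,-0.001,0.02,0,0,0,1],[0,0,0.02,0,0,0,1],[0,0,0.015,0,0,0,1],[0,0,0.01,0,0,0,1],[0,0,0,0,0,0,1],[0,0,0,0,0,0,-0.2],[0,0,0,0,0,0,-0.6],[0,0,0,0,0,0,-1],[0,0,0,0,0,0,-1],[0,0,0,0,0,0,-1],[0,0,0,0,0,0,-1]]
  ],
  "squeeze": 50
}}

```text
time_s: 3.78
position: [0.4889, -0.0921, 0.2422]
tool_rot: [[-1.0, -0.0, 0.002], [-0.0, 1.0, -0.003], [-0.002, -0.003, -1.0]]
ft_force: [-0.3, -5.9, 3.9]
grip_width: 0.0269
gripper_force: 49.4
```

Call:
{"fn": "send_rows", "kwargs": {
  "deltas": [
    [[0,0,-0.005,0,0,0,-1],[0,0,-0.01,0,0,0,-1],[0,0,-0.015,0,0,0,-1],[0,0,-0.015,0,0,0,-1],[0,0,-0.015,0,0,0,-1],[0,0,-0.01,0,0,0,-1],[0,0,0,0,0,0,-1],[0,0,0,0,0,0,-1]]
  ],
  "squeeze": 60
}}

```text
time_s: 4.78
position: [0.4882, -0.0908, 0.3106]
tool_rot: [[-1.0, -0.001, -0.001], [-0.001, 1.0, 0.001], [0.001, 0.001, -1.0]]
ft_force: [0.5, 0.4, -3.2]
grip_width: 0.0263
gripper_force: 60.1
```

```bash
python3 -c "
from h import *
d=grab('side');save(d,'lift.png');s=telemetry.observe();print(s['ft_force'],s['gripper_force'],s['grip_width'])"
```

```text
[-0.17827129 -0.50337241 -4.69102524] 60.10488152503967 0.02607144210245726
```

View pics/lift.png

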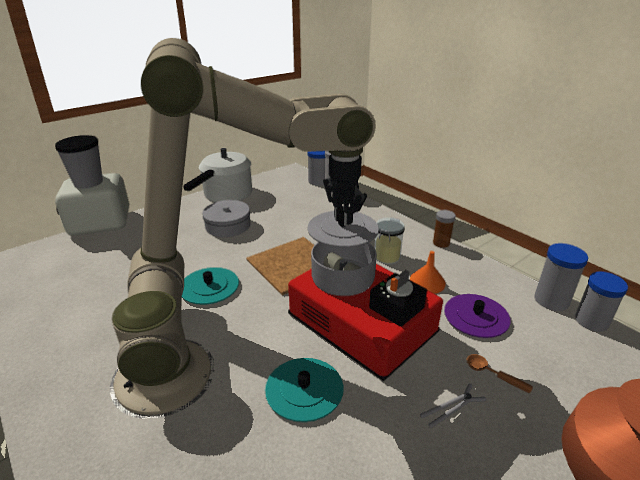

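The lid hangs level from the gripper at (343,225), above the open drum. Next I carry it over to the board.

Call:
{"fn": "send_rows", "kwargs": {
  "deltas": [
    [[-0.0015,0.014,0,0,0,0,-1],[-0.0025,0.026,0,0,0,0,-1],[-0.004,0.036,0,0,0,0,-1],[-0.0045,0.04,0,0,0,0,-1],[-0.0045,0.04,0,0,0,0,-1],[-0.0045,0.04,0,0,0,0,-1],[-0.0035,0.034,0,0,0,0,-1],[-0.0025,0.026,0.01,0,0,0,-1],[-0.0015,0.0135,0.02,0,0,0,-1],[0,0,0.03,0,0,0,-1],[0,0,0.035,0,0,0,-1],[0,0,0.035,0,0,0,-1]]
  ]
}}

```text
time_s: 6.32
position: [0.5168, 0.1796, 0.1801]
tool_rot: [[-1.0, -0.001, -0.0], [-0.001, 1.0, 0.0], [0.0, 0.0, -1.0]]
ft_force: [0.5, -0.7, -4.3]
grip_width: 0.0265
gripper_force: 60.2
```

Call:
{"fn": "send_rows", "kwargs": {
  "deltas": [
    [[0,0,0.035,0,0,0,-1],[0,0,0.03,0,0,0,-1],[0,0,0.02,0,0,0,-1],[0,0,0.01,0,0,0,-1],[0,0,0.005,0,0,0,-1],[0,0,0,0,0,0,-1],[0,0,0,0,0,0,-1]]
  ]
}}

```text
time_s: 7.2
position: [0.5176, 0.1787, 0.082]
tool_rot: [[-1.0, -0.001, 0.001], [-0.001, 1.0, 0.0], [-0.001, 0.0, -1.0]]
ft_force: [1.5, 0.1, -2.8]
grip_width: 0.0264
gripper_force: 60.2
```

Call:
{"fn": "send_rows", "kwargs": {
  "deltas": [
    [[0,0,0.005,0,0,0,-1],[0,0,0.005,0,0,0,-1],[0,0,0.004,0,0,0,-1],[0,0,0.002,0,0,0,-1],[0,0,0.002,0,0,0,-1],[0,0,0,0,0,0,-1]]
  ]
}}

```text
time_s: 7.95
position: [0.5173, 0.1786, 0.0632]
tool_rot: [[-1.0, -0.001, -0.0], [-0.001, 1.0, -0.0], [0.0, -0.0, -1.0]]
ft_force: [0.0, 0.1, -2.9]
grip_width: 0.0266
gripper_force: 60.2
```

Call:
{"fn": "send_rows", "kwargs": {
  "deltas": [
    [[0,0,0.001,0,0,0,-1],[0,0,0.001,0,0,0,-1],[0,0,0,0,0,0,-1]]
  ]
}}

```text
time_s: 8.32
position: [0.5174, 0.1787, 0.0623]
tool_rot: [[-1.0, -0.001, 0.001], [-0.001, 1.0, 0.0], [-0.001, 0.0, -1.0]]
ft_force: [-2.3, -0.4, 5.3]
grip_width: 0.0263
gripper_force: 61.4
```

Contact with the board. Releasing and backing off.

Call:
{"fn": "send_rows", "kwargs": {
  "deltas": [
    [[0,0,0,0,0,0,-0.2],[0,0,0,0,0,0,0.3],[0,0,0,0,0,0,1],[0,0,0,0,0,0,1],[0,0,0,0,0,0,1],[0,0,-0.01,0,0,0,1],[0,0,-0.03,0,0,0,1],[0,0,-0.05,0,0,0,1],[0,0,-0.06,0,0,0,1],[0,0,-0.06,0,0,0,1],[0,0,-0.03,0,0,0,1],[0,0,0,0,0,0,1]]
  ]
}}

```text
time_s: 9.82
position: [0.5176, 0.1787, 0.3042]
tool_rot: [[-1.0, -0.001, 0.006], [-0.001, 1.0, 0.001], [-0.006, 0.001, -1.0]]
ft_force: [0.5, 0.1, -0.8]
grip_width: 0.0855
gripper_force: 0.0
```

```bash
python3 -c "
from h import *
d=grab('side');save(d,'placed.png')
d=grab('top');v,u=np.mgrid[:480,:640];P=bydepth(d,np.c_[u.ravel(),v.ravel()]);uv=np.c_[u.ravel(),v.ravel()]
m=(uv[:,0]>205)&(uv[:,0]<315)&(uv[:,1]>185)&(uv[:,1]<290)&(abs(P[:,2]-.066)<.005);print(m.sum(),P[m].mean(0))
m=(uv[:,0]>205)&(uv[:,0]<315)&(uv[:,1]>185)&(uv[:,1]<290)&(abs(P[:,2]-.027)<.007)
A=np.c_[P[m][:,:2],np.ones(m.sum())];print(m.sum(),P[m].mean(0),np.linalg.lstsq(A,P[m][:,2],rcond=None)[0]);print(telemetry.observe()['position'])"
```

```text
0 [nan nan nan]
1376 [0.49924111 0.16179925 0.02699312] [0.0005083  0.00721299 0.0255723 ]
[0.51688334 0.17855024 0.30088423]<string>:5: RuntimeWarning: Mean of empty slice.
  ret = um.true_divide(
```

View pics/placed.png

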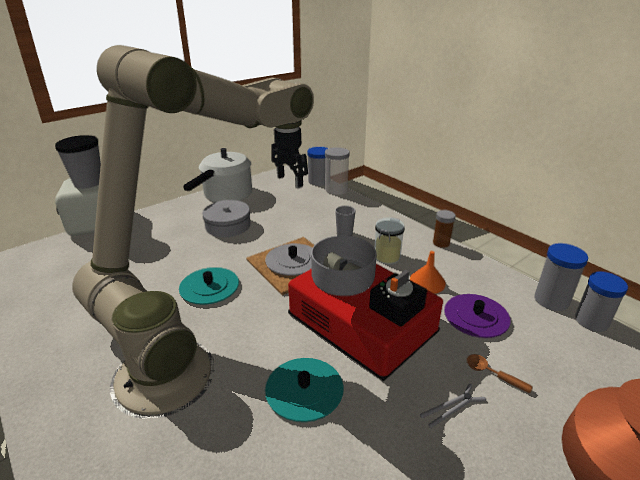

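The lid lies flat and free on the board at (292,258). On to the dial.

Call:
{"fn": "send_rows", "kwargs": {
  "deltas": [
    [[0.001,-0.025,0,0,0,0,1],[0.001,-0.045,0,0,0,0,1],[0.001,-0.045,0,0,0,0,1],[0.001,-0.045,0,0,0,0,1],[0.001,-0.045,0,0,0,0,1],[0.001,-0.045,0,0,0,0,1],[0.001,-0.045,0,0,0,0,1],[0.001,-0.045,0,0,0,0,1],[0.001,-0.045,0,0,0,0,1],[0.001,-0.039,0,0,0,0,1],[0.001,-0.024,0,0,0,0,1],[0,0,0,0,0,-0.096,1]]
  ]
}}

```text
time_s: 11.42
position: [0.5062, -0.2706, 0.2999]
tool_rot: [[-0.995, -0.097, -0.002], [-0.097, 0.995, 0.002], [0.002, 0.002, -1.0]]
ft_force: [0.8, 0.5, 0.4]
grip_width: 0.085
gripper_force: 0.0
```

Call:
{"fn": "send_rows", "kwargs": {
  "deltas": [
    [[0,0,0,0,0,0,1],[0,0,0,0,0,0,1]]
  ]
}}

```text
time_s: 11.68
position: [0.5066, -0.2688, 0.3011]
tool_rot: [[-0.995, -0.096, -0.0], [-0.096, 0.995, 0.0], [0.0, 0.001, -1.0]]
ft_force: [0.1, 0.7, 0.4]
grip_width: 0.0856
gripper_force: 0.0
```

Call:
{"fn": "send_rows", "kwargs": {
  "deltas": [
    [[0,-0.001,0.02,0,0,0,1],[0,0,0.02,0,0,0,1],[0,0,0.02,0,0,0,0.5],[0,0,0.015,0,0,0,0],[0,0,0.006,0,0,0,-0.3],[0,0,0,0,0,0,-0.6],[0,0,0,0,0,0,-0.8],[0,0,0,0,0,0,-1],[0,0,0,0,0,0,-1],[0,0,0,0,0,0,-1]]
  ],
  "squeeze": 40
}}

```text
time_s: 12.92
position: [0.507, -0.2741, 0.2206]
tool_rot: [[-0.996, -0.095, 0.002], [-0.095, 0.995, -0.008], [-0.001, -0.008, -1.0]]
ft_force: [1.6, -17.3, -9.5]
grip_width: 0.0109
gripper_force: 44.1
```

Call:
{"fn": "send_rows", "kwargs": {
  "deltas": [
    [[0,-0.002,0,0,0,0,-1],[0,-0.0025,0,0,0,0,-1],[0,0,0,0,0,0,-1]]
  ]
}}

```text
time_s: 13.3
position: [0.507, -0.2746, 0.2206]
tool_rot: [[-0.995, -0.096, -0.0], [-0.096, 0.995, 0.0], [0.0, 0.001, -1.0]]
ft_force: [-0.3, 1.0, -1.9]
grip_width: 0.0113
gripper_force: 45.3
```

Call:
{"fn": "send_rows", "kwargs": {
  "deltas": [
    [[0,0,0,0,0,0.06,-1],[0,0,0,0,0,0.08,-1],[0,0,0,0,0,0.08,-1],[0,0,0,0,0,0.08,-1],[0,0,0,0,0,0.06,-1],[0,0,0,0,0,0.04,-1],[0,0,0,0,0,0,-1]]
  ],
  "squeeze": 50
}}

```text
time_s: 14.18
position: [0.5071, -0.275, 0.2206]
tool_rot: [[-0.954, 0.298, 0.0], [0.298, 0.954, -0.001], [-0.0, -0.001, -1.0]]
ft_force: [-0.5, -1.5, -1.6]
grip_width: 0.0111
gripper_force: 49.4
```

Forces are small, so the grip is well centred. Turning on.

Call:
{"fn": "send_rows", "kwargs": {
  "deltas": [
    [[0,0,0,0,0,0.06,-1],[0,0,0,0,0,0.08,-1],[0,0,0,0,0,0.08,-1],[0,0,0,0,0,0.08,-1],[0,0,0,0,0,0.06,-1],[0,0,0,0,0,0.04,-1],[0,0,0,0,0,0,-1]]
  ]
}}

```text
time_s: 15.05
position: [0.507, -0.2753, 0.2206]
tool_rot: [[-0.763, 0.646, 0.0], [0.646, 0.763, -0.001], [-0.001, -0.001, -1.0]]
ft_force: [-1.9, -3.9, -1.1]
grip_width: 0.0111
gripper_force: 49.4
```

Call:
{"fn": "send_rows", "kwargs": {
  "deltas": [
    [[0,0,0,0,0,0.06,-1],[0,0,0,0,0,0.08,-1],[0,0,0,0,0,0.08,-1],[0,0,0,0,0,0.08,-1],[0,0,0,0,0,0.06,-1],[0,0,0,0,0,0.04,-1],[0,0,0,0,0,0,-1],[0,0,0,0,0,0,-1]]
  ]
}}

```text
time_s: 16.05
position: [0.5068, -0.2756, 0.2205]
tool_rot: [[-0.452, 0.892, -0.0], [0.892, 0.452, -0.002], [-0.001, -0.001, -1.0]]
ft_force: [-3.5, -5.3, -1.0]
grip_width: 0.0112
gripper_force: 49.6
```

```bash
python3 -c "
from h import *
s=telemetry.observe();R=s['tool_rot'];print(s['ft_force'],s['wrist_torque'],s['gripper_force'],s['position'],np.degrees(np.arctan2(R[1,0],R[0,0])))
ims=[]
d=grab('side');a=cv2.resize(d['image'][245:345,335:455],(480,400),interpolation=cv2.INTER_CUBIC)
e=grab('top');b=cv2.resize(e['image'][200:270,390:450],(320,400),interpolation=cv2.INTER_CUBIC)
cv2.imwrite('pics/dial.png',np.hstack([a,b])[:,:,::-1])
# orange pointer vs dial axis, side view, at bar top
h=cv2.cvtColor(d['image'],cv2.COLOR_RGB2HSV);m=(h[...,0]>3)&(h[...,0]<22)&(h[...,1]>150)&(h[...,2]>90);m[:,:365]=0;m[:,420:]=0;m[:260]=0;m[310:]=0
uv=np.argwhere(m)[:,::-1];print(len(uv));
if len(uv):
  p=onplane(d,uv.mean(0),.205)[0];print(p,np.degrees(np.arctan2(p[1]+.2746,p[0]-.5065)))"
```

```text
[-3.49371055 -5.32888814 -0.99972978] [-0.65002799  0.3259277   0.14468835] 49.55454468727112 [ 0.50683997 -0.27559245  0.22054117] 116.85396196306766
149
[ 0.52552698 -0.27850157  0.205     ] -11.588115093846618
```

View pics/dial.png

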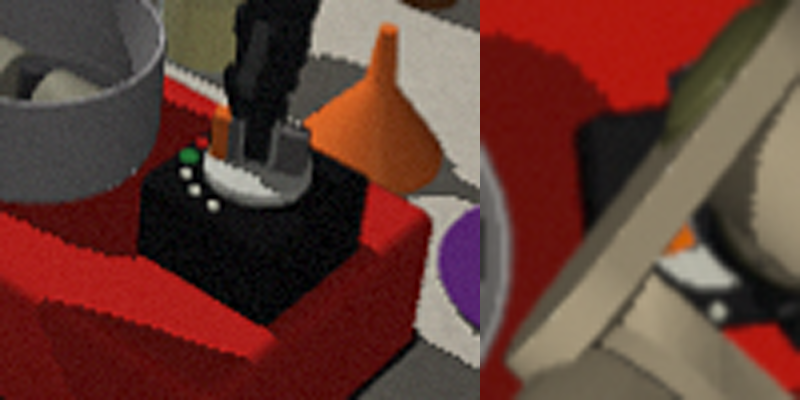

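The side view shows the orange pointer, crop (220,130), standing at the green dot (190,156). The tool has turned 1.20 rad and the wrist moment is 0.145 N m, which is the third-notch value. I'll hold here, then hand in.

Call:
{"fn": "send_rows", "kwargs": {
  "deltas": [
    [[0,0,0,0,0,0,-1],[0,0,0,0,0,0,-1],[0,0,0,0,0,0,-1],[0,0,0,0,0,0,-1],[0,0,0,0,0,0,-1],[0,0,0,0,0,0,-1]]
  ]
}}

```text
time_s: 16.9
position: [0.5068, -0.2756, 0.2206]
tool_rot: [[-0.452, 0.892, -0.0], [0.892, 0.452, -0.002], [-0.002, -0.001, -1.0]]
ft_force: [-3.2, -5.1, -2.1]
grip_width: 0.0108
gripper_force: 49.6
```

```bash
python3 -c "
from rig import telemetry,env
s=telemetry.observe();print(s['wrist_torque'],s['gripper_force'],s['time_s']);print(env.close_job())"
```

```text
[-0.71097367  0.35971926  0.07884372] 49.55501139163971 16.9
the job is handed in; nothing more can be done
None
```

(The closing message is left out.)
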